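# Lock the leaning log post with the T-key

## Task

Take the red-handled T-key out of its plywood rack, lower it down the bore of the leaning log post until its socket drops fully over the square stem at the bottom (feel for it gently; never force it down), and with it turn the stem clockwise until the yellow dog has swung under the red staple and come to its stop. Leave the key standing fully seated in the bore, let go of it, move the dog only by means of the key, and do not disturb the tub, the glue bottle or the wrench.

Things in the scene. Friction and masses are not known exactly. Their poses are not given: they have to be found in the camera images.
- key: Loose steel T-key, about 0.32 kg. Origin: centre of its foot (open end of the socket); z up the shank. Foot 32 mm long, 32 mm over corners, with a square socket 17.6 mm wide, 24 mm deep, sides parallel to key x and y. Shank 12 mm thick; collar 52 mm across at z = 118 to 124 mm; red handle bar on top. Starts hanging upright in the rack by its collar.
- key_bar (a point): Centre of the key's red handle bar, 160 mm from the foot along the shank. The bar is flat-sided: 80 mm long along key y, 18 mm thick along key x, 22 mm high.
- rack: Fixed plywood rack, 94 mm (x) by 130 mm (y), 124 mm high, origin under its centre. Slot in its top board 40 mm wide (y -20 to 20 mm), from the open edge at x = -47 mm to x = 21 mm. The key hangs there, shank near x = -5 mm, bar roughly along rack y. The foot passes the slot, so the key lifts straight up.
- post: Fixed leaning octagonal log post, 90 mm across flats, on a timber sill 150 mm (x, -75 to 75) by 200 mm (y, -140 to 60), 45 mm high. Origin at table height under the bore floor's centre. Leans 30 degrees from vertical towards its own -x. The open bore runs down its axis: octagonal, 40 mm across, 100 mm deep.
- bore_floor (a point): Centre of the bore's floor, 62 mm above the table; the seated key's foot centre is here. The brass stem stands on it along the bore axis: 16 mm square for 14 mm, then a 7 mm cone that centres the socket. An unaligned key stops with its foot 14 mm off the floor; aligned within about 6 degrees it drops to the floor.
- bore_mouth (a point): Point on the bore axis 100 mm up from bore_floor, where the bore in the wood ends. A flared steel mouth stands another 13 mm proud of it and widens to about 58 mm. The fit is worn but tight: feel for the stem with light pushes of 5 to 15 N; leaning on it with 40 N counts as forcing.
- dog: Yellow steel dog turning about the bore axis. Origin at bore_floor, z up the bore axis, x along the dog. It turns clockwise seen down the bore, from a stop pointing uphill towards post +x (unlocked; it starts 0.3 to 0.65 rad past that) a quarter turn to a stop pointing to post -y (locked, in the staple). Takes about 0.18 N m; stays where it is left.
- keeper (a point): middle of the opening of the red staple, 33 mm high, on the sill on the post's -y side; the dog lies in it when locked
- tub: bystander: white open plastic tub 75 x 110 x 50 mm, origin under its centre
- glue: bystander: yellow glue bottle, 52 mm diameter, 130 mm tall, origin under its centre
- wrench: bystander: steel wrench 150 mm long lying on the table, along its x, origin under its middle
- dog_tip (a point): Rounded end of the dog, 106 mm from the bore axis. The stem drives the dog with hidden lost motion: the stem turns up to 0.7 rad against a slight drag (0.09 N m) either way of mid play, where in it is random at the start; at mid play the stem's square sides are parallel to the dog's x and y axes.
Not all that is in view belongs to the job. Leave any blue or turquoise look-alike of the key alone.

How it is judged (in metres and radians):
On the way, in this order (a step that is already met when the one before it is completed fails the run):
1. the key is fully down over the square stem, before the dog has been turned home (distance between key and bore_floor below 0.009 m and angle between the x axis of dog and the y axis of post, either way round above 0.4 rad), for 0.2 s.
2. the dog is turned to its stop with the key seated (angle between the x axis of dog and the y axis of post, either way round below 0.1 rad and distance between key and bore_floor below 0.01 m), for 0.2 s.
At the end, for the whole second after the job is handed in: the dog points along the post's -y within 0.1 rad (at its stop, under the staple), the key's foot is within 10 mm of the centre of the bore floor and its shank within 0.2 rad of the bore axis, and the key is released and at rest (all of step 2 and angle between the z axis of key and the z axis of dog, either way round below 0.2 rad and linear speed of key below 0.02 m/s and contact force between the fingers and key below 0.3 N); the robot touches nothing.
It fails at once if the dog is pushed by the robot rather than by the key (contact force between any of the fingers, the arm and dog above 1 N).
It fails at once if the key is forced down on the stem while not yet seated (contact force between key and dog above 42 N and distance between key and bore_floor above 0.011 m).
It fails at once if the tub is disturbed (distance of tub from where it was at the start of the episode above 0.03 m).
It fails at once if the glue bottle is disturbed (distance of glue from where it was at the start of the episode above 0.03 m or angle between glue's own z axis and vertical above 0.5 rad).
It fails at once if the wrench is disturbed (distance of wrench from where it was at the start of the episode above 0.03 m).
It also fails if it takes over 72 s, if anything falls off the work surface, if the arm or the gripper's body presses on something with over 40 N, if the wrist force passes 120 N, or if a joint passes its speed limit or range.

## Robot

A 7-joint arm with a two-finger parallel gripper is mounted at the origin on the work surface. World frame = base frame: x ahead of the robot, y to its left, z up, the work surface at z = 0. Lengths are in mm, angles in rad, forces in N, time in s.
With the tool pointing down it reaches from about 400 to 900 mm from the base axis. Payload 5.6 kg.
Tool frame: the origin (TCP) lies midway between the tips of the shut fingers; the grasp point (between the pads) lies manip.grip_depth behind it (manip.grip_depth is the distance from the TCP to the grasp point, in mm); z points along the fingers, y is the direction in which the jaws open and shut (so a half turn about z gives the same grasp; the last joint's range is limited). The gripper opens to 92 mm and grips with 3 to 60 N. Pads are 20 mm wide; open, the fingers measure 128 mm over their backs; the gripper's body (75 mm by 189 mm) begins 69 mm behind the grasp point.
Start: joints at [-1.379, 0.468, -0.012, 1.603, 0.006, 1.071, -0.056], TCP at [151.265, 632.162, 180.092] pointing down, gripper open.
Joint ranges: [-2.53, 2.53], [-0.31, 2.02], [-1.57, 1.55], [0.28, 2.44], [-1.29, 4.43], [0.15, 1.84], [-2.92, 2.92]. Speed limits (rad/s): [2.57, 2.57, 3.14, 3.14, 3.14, 3.14, 3.14].

## Interface

Orientations are given as a unit quaternion [x, y, z, w].
In Python, from station import manip gives the robot as it stands.
- The arm moves only by the tool jog_arm, never from a script. Its argument "series" is a list of rows, each a list of 3 entries, a list of its own where there are three numbers: the shift along the tool's x, y, z in cm, then the turn, a rotation vector about the tool's x, y, z in degrees, then the opening, from 0 (shut) to 1 (fully open). In form: [[[dx, dy, dz], [wx, wy, wz], claw], ...]. A call has 1 to 20 rows; each row shifts and turns the commanded pose from where the row before left it, along the tool's axes as they then stand; what a row does not reach is not made up. A row lasts 1/12 s, in which the tool goes at most 41.7 mm and 7.16 degrees, less where a joint would pass 70% of its speed; a pose out of reach is approached as far as the arm can. A call with a gripper value outside its range is refused whole. The fingers move at their own pace and stop on an object; "force" is the grip in N (left out, the last holds). Time passes only in rows, so rows that do not move let the fingers close. It gives the time, the measured TCP pose, the force and the opening at its end, in the units of the state.
- manip.get_state(): the state, without advancing time (a new reading comes with each control period).
- manip.grab_frame(name): name is "side" or "top" or "wrist"; returns a dict with "image" (420x560x3 uint8, red, green, blue), "z_map" (420x560 float32, mm along the optical axis (not along the pixel's ray), 0 where there is no reading), "K" (3x3 intrinsics, pixels), "rvec" (rotation vector, rad) and "tvec" (3), from world to camera coordinates, as OpenCV has them. Camera axes: x right, y down, z forward; pixel columns grow to the right and rows downward; lengths in mm; the calibration is good to about 2 mm. A picture is of the moment at which its call begins.
- manip.finish_job(): hands the job in, once; it reports no verdict.
The state is a dict: "time": time; "joint_pos": joint angles; "qvel": joint speeds; "effort": joint torques, N m; "tool_pos": TCP position; "ee_rot": TCP orientation; "wrist_force": force on the tool from outside, world axes, zero at the start; "ft_torque": the same for the moment, N m; "width": opening from 0.0 (shut) to 1.0 (fully open).
Only numpy, scipy, OpenCV 4.12 (cv2) and the standard library are available. Lean on these libraries where they do the work, as an engineer would, in place of code of your own. Each camera call takes 0.05 s, during which the arm holds its last target. There are 200 camera calls.

## Working session

There is one attempt and no reset: what is moved stays moved. The work goes in short steps, Python scripts to look and compute and a tool call to move; the robot and the scene stay as the last step left them, time stands still between calls to the robot, and variables do not carry over. Pictures are saved under pics/ and viewed, about 8 in all and at most 12, crops included, and the job is handed in when it is done.

Besides the shell and the picture viewer there is one more tool, called after "Call:" by a JSON object that holds its "method" and its "body", one argument or row to a line. jog_arm: Moves the arm, as the interface text tells. Its arguments: {"type":"object","properties":{"series":{"type":"array"},"force":{"type":"number"}},"required":["series"]}

```bash
ls; mkdir -p pics; cat > h.py <<'E'
import numpy as np,cv2,pickle
from scipy.spatial.transform import Rotation as R
from station import manip
def grab(n,f=None):
    d=manip.grab_frame(n)
    if f: cv2.imwrite('pics/'+f,cv2.cvtColor(d['image'],cv2.COLOR_RGB2BGR)); pickle.dump(d,open('pics/'+f+'.pkl','wb'))
    return d
def load(f): return pickle.load(open('pics/'+f+'.pkl','rb'))
def w(d,u,v,z=None):
    """pixel->world, using depth z (default z_map)"""
    z=d['z_map'][int(v),int(u)] if z is None else z
    c=np.linalg.inv(d['K'])@[u,v,1]*z
    return cv2.Rodrigues(d['rvec'])[0].T@(c-np.ravel(d['tvec']))
def cloud(d):
    v,u=np.mgrid[:420,:560]; z=d['z_map']
    c=np.stack([u,v,np.ones_like(u)],-1)@np.linalg.inv(d['K']).T*z[...,None]
    return (c-np.ravel(d['tvec']))@cv2.Rodrigues(d['rvec'])[0]
def proj(d,P):
    return cv2.projectPoints(np.float64(P).reshape(-1,3),d['rvec'],d['tvec'],d['K'],None)[0].reshape(-1,2)
def st(): return manip.get_state()
E
python3 - <<'E'
from h import *
a=grab('side','side0.png');b=grab('top','top0.png')
i=np.vstack([cv2.imread('pics/side0.png'),cv2.imread('pics/top0.png')])
print(st(),manip.grip_depth)
for d in(a,b): print(d['K'],cv2.Rodrigues(d['rvec'])[0],-cv2.Rodrigues(d['rvec'])[0].T@np.ravel(d['tvec']))
E
```

```text
pics
{'time': 0.1, 'joint_pos': array([-1.37903398,  0.46828366, -0.01161361,  1.60349858,  0.00599809,
        1.07141182, -0.05627722]), 'qvel': array([-0.00106346, -0.00031096, -0.00019402, -0.00126837, -0.00024436,
        0.00158075, -0.00080225]), 'effort': array([ 9.47060107e-04, -5.21645916e+01, -1.25641446e-02, -2.44363028e+01,
       -5.68668474e-02,  1.41077576e-02,  6.62047501e-05]), 'tool_pos': array([151.12757765, 631.6040098 , 179.25282708]), 'ee_rot': array([ 1.17128218e-01,  9.93116492e-01, -7.82489589e-04, -3.82165591e-05]), 'wrist_force': array([0.19865839, 0.4137962 , 0.31276824]), 'ft_torque': array([-0.03584427,  0.01495405,  0.01277975]), 'width': 1.003803885785104} 18.700000000000003
[[523.02671821   0.         278.56892638]
 [  0.         523.02671821 211.07792712]
 [  0.           0.           1.        ]] [[-0.96400976 -0.26577392  0.0070297 ]
 [-0.14187775  0.49189516 -0.85901679]
 [ 0.22484638 -0.82909793 -0.51189914]] [ 303.28904922 1038.0857269   778.22135617]
[[533.01333562   0.         273.5216829 ]
 [  0.         533.01333562 212.19813258]
 [  0.           0.           1.        ]] [[ 0.07406903 -0.99723323  0.00629751]
 [-0.97127985 -0.07357032 -0.22628048]
 [ 0.22611772  0.01064373 -0.97404183]] [ 303.689543     23.75288822 1414.17239953]
```

View pics/side0.png

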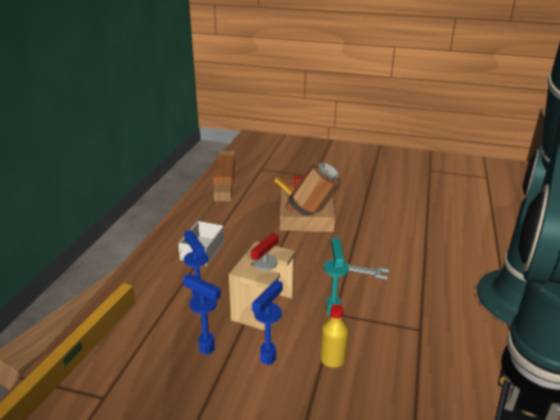

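View pics/top0.png

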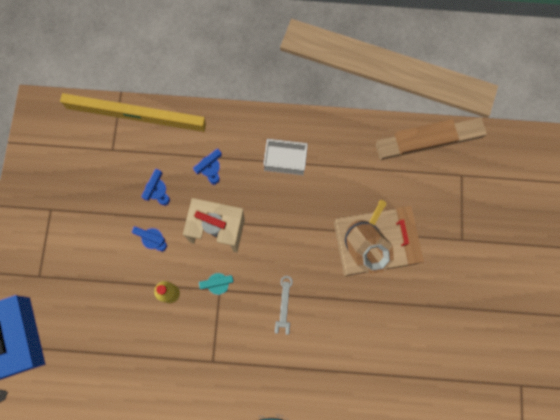

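Side: the red key stands in the rack at (265,247), and the post's mouth is at (328,171). Top: the red bar is at (210,221) in the rack and the steel mouth at (375,257). The yellow dog is at (378,211), the staple at (404,232). Key candidates: the three blue ones at (155,185), (208,165), (150,237), the turquoise one at (217,284) and the red one at (210,221). Only the red one is in the plywood rack, so it is the key. I'll enlarge it to confirm.

```bash
python3 - <<'E'
from h import *
t=cv2.imread('pics/top0.png')
a=cv2.resize(t[190:260,170:260],None,fx=4.4,fy=4.4,interpolation=3)
b=cv2.resize(t[190:285,325:430],None,fx=3.8,fy=3.8,interpolation=3)
H=max(a.shape[0],b.shape[0]);pad=lambda i:cv2.copyMakeBorder(i,0,H-i.shape[0],0,0,0)
c=np.hstack([pad(a),pad(b)]);print(c.shape,a.shape);cv2.imwrite('pics/c1.png',c)
d=load('top0.png');P=cloud(d);hsv=cv2.cvtColor(d['image'],cv2.COLOR_RGB2HSV)
z=P[...,2]
def rect(m,n):
    p=np.float32(P[m][:,:2]);r=cv2.minAreaRect(p);print(n,len(p),r,np.median(P[m],0).round(1));return r
def box(u0,u1,v0,v1):
    m=np.zeros((420,560),bool);m[v0:v1,u0:u1]=1;return m
red=((hsv[...,0]<6)|(hsv[...,0]>174))&(hsv[...,1]>150)
rect(box(180,250,195,255)&red&(z>100),'bar')
rect(box(175,250,195,255)&~red&(abs(z-124)<6),'racktop')
rect(box(325,430,195,285)&(abs(z-45)<6),'sill')
rect(box(390,420,205,255)&red,'staple')
yel=(abs(hsv[...,0].astype(int)-26)<6)&(hsv[...,1]>190)
m=box(365,395,195,235)&yel;rect(m,'dog')
print(P[m][::6].round(0))
s=hsv[...,1]<70
m=box(355,395,235,275)&s&(z>120);rect(m,'mouth')
E
```

```text
(361, 795, 3) (308, 396, 3)
bar 188 ((453.67431640625, 104.71222686767578), (337.1895446777344, 50.025970458984375), 36.79838180541992) [561.2 185.8 177.9]
racktop 1410 ((568.4067993164062, 186.493408203125), (131.17784118652344, 95.81611633300781), 82.60701751708984) [570.5 178.4 125. ]
sill 1725 ((567.8235473632812, -239.76181030273438), (151.27081298828125, 203.72113037109375), 13.554732322692871) [ 583.  -257.2   45.9]
staple 114 ((442.1197509765625, -151.57073974609375), (54.51747131347656, 443.43316650390625), 45.30255126953125) [ 587.1 -295.3   86.8]
dog 0 ((0.0, 0.0), (0.0, 0.0), 0.0) [nan nan nan]
[]
mouth 380 ((426.9130554199219, -100.18592834472656), (60.800750732421875, 344.2132568359375), 34.81696701049805) [ 501.5 -218.4  151.7]
  return _methods._mean(a, axis=axis, dtype=dtype,
  ret = um.true_divide(
```

View pics/c1.png

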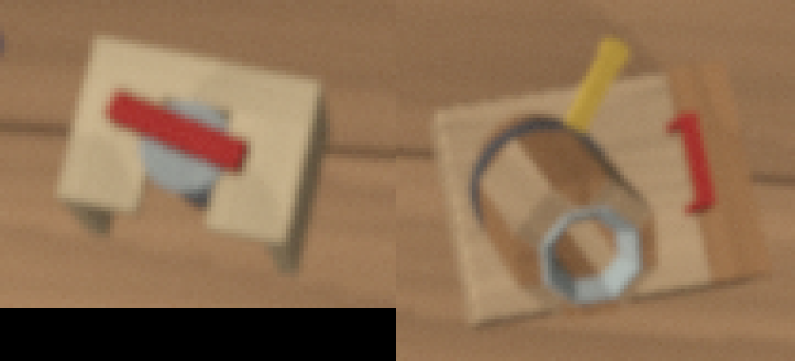

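```bash
python3 - <<'E'
from h import *
d=load('top0.png');P=cloud(d);hsv=cv2.cvtColor(d['image'],cv2.COLOR_RGB2HSV)
z=P[...,2]
def box(u0,u1,v0,v1):
    m=np.zeros((420,560),bool);m[v0:v1,u0:u1]=1;return m
def rect(m,n):
    p=np.float32(P[m][:,:2]);print(n,len(p),cv2.minAreaRect(p),P[m].mean(0).round(1))
red=((hsv[...,0]<8)|(hsv[...,0]>172))&(hsv[...,1]>130)
rect(box(180,250,195,255)&red&(abs(z-177)<5),'bar')
rect(box(180,250,195,255)&(abs(z-124)<2.5)&~red,'rack')
rect(box(325,430,195,285)&(abs(z-45)<2.5),'sill')
rect(box(390,420,205,255)&red&(z<140)&(z>65),'staple')
m=box(368,390,198,224)&(hsv[...,0]>18)&(hsv[...,0]<32)&(hsv[...,1]>140)&(hsv[...,2]>130)&(z>20)
rect(m,'dog');print(P[m][::8].round(0))
g=box(355,400,235,275)&(hsv[...,1]<75);v,u=np.nonzero(g)
# model rim
yaw=np.deg2rad(13.55);x=np.array([np.cos(yaw),np.sin(yaw),0]);y=np.array([-x[1],x[0],0])
ax=-.5*x+np.array([0,0,.866]);F=np.array([558.4,-200.9,62])
print('rim pred px',proj(d,F+113*ax),'obs rect',cv2.minAreaRect(np.float32(np.c_[u,v])))
pl=(P[g]-F)@ax;e2=(P[g]-F)@y;e1=(P[g]-F)@np.cross(y,ax);k=abs(pl-112)<4
print('rim in-plane',k.sum(),cv2.minEnclosingCircle(np.float32(np.c_[e1,e2][k])),np.median(pl[k]))
W=manip.grab_frame('wrist');s=st();T=R.from_quat(s['ee_rot'])
Rc=cv2.Rodrigues(W['rvec'])[0];c=-Rc.T@np.ravel(W['tvec'])
print('wrist cam in tool: pos',T.inv().apply(c-s['tool_pos']),'axes',T.inv().as_matrix()@Rc.T,W['K'])
E
```

```text
bar 194 ((562.5060424804688, 187.70852661132812), (77.71174621582031, 16.37778091430664), 70.82088470458984) [562.  187.2 177.5]
rack 871 ((568.1558227539062, 186.49468994140625), (131.1772003173828, 95.23007202148438), 82.70636749267578) [570.9 183.1 124.2]
sill 991 ((567.579345703125, -239.63223266601562), (150.46153259277344, 203.16445922851562), 13.918051719665527) [ 570.2 -227.    45.1]
staple 134 ((586.3109130859375, -295.6251525878906), (63.91239929199219, 13.099863052368164), 14.707043647766113) [ 585.8 -295.1   85.9]
dog 150 ((630.9302368164062, -226.43743896484375), (16.35736083984375, 62.493919372558594), 67.09699249267578) [ 633.3 -227.    90.5]
[[ 661. -233.  100.]
 [ 656. -230.  101.]
 [ 652. -232.  106.]
 [ 650. -235.  103.]
 [ 649. -236.   98.]
 [ 647. -236.   96.]
 [ 645. -237.   93.]
 [ 640. -238.  101.]
 [ 636. -220.   92.]
 [ 634. -220.   89.]
 [ 631. -220.   91.]
 [ 628. -223.   91.]
 [ 628. -229.   86.]
 [ 621. -216.   86.]
 [ 620. -219.   83.]
 [ 618. -225.   81.]
 [ 612. -212.   81.]
 [ 608. -214.   85.]
 [ 609. -221.   74.]]
rim pred px [[376.43639523 257.42395645]] obs rect ((375.5, 256.5), (25.0, 27.0), 90.0)
rim in-plane 183 ((0.8218255043029785, 1.3038297891616821), 33.23752975463867) 111.98180907557439
wrist cam in tool: pos [ 6.94793731e+01 -1.87099489e-01 -2.04399389e+02] axes [[ 1.59697528e-04 -9.69479710e-01 -2.45171505e-01]
 [ 9.99999965e-01  1.03009166e-04  2.44042336e-04]
 [-2.11339181e-04 -2.45171535e-01  9.69479692e-01]] [[371.9317837    0.         276.98734339]
 [  0.         371.9317837  208.05910498]
 [  0.           0.           1.        ]]
```

Call:
{"method": "jog_arm", "body": {
  "series": [
    [[-2.8, -1.87, -1], [0, 0, 0], 1],
    [[-2.8, -1.87, -1], [0, 0, 0], 1],
    [[-2.8, -1.87, -1], [0, 0, 0], 1],
    [[-2.8, -1.87, -1], [0, 0, 0], 1],
    [[-2.8, -1.87, -1], [0, 0, 0], 1],
    [[-2.8, -1.87, -1], [0, 0, 0], 1],
    [[-2.8, -1.87, -1], [0, 0, 0], 1],
    [[-2.8, -1.87, -1], [0, 0, 0], 1],
    [[-2.8, -1.87, 0], [0, 0, 0], 1],
    [[-2.8, -1.87, 0], [0, 0, 0], 1],
    [[-2.8, -1.87, 0], [0, 0, 0], 1],
    [[-2.8, -1.87, 0], [0, 0, 0], 1],
    [[-2.8, -1.87, 0], [0, 0, 0], 1],
    [[-2.8, -1.87, 0], [0, 0, 0], 1],
    [[-2.8, -1.87, 0], [0, 0, 0], 1],
    [[-2.8, -1.87, 0], [0, 0, 0], 1],
    [[-2.8, -1.87, 0], [0, 0, 0], 1],
    [[-2.8, -1.87, 0], [0, 0, 0], 1]
  ]
}}

```text
time: 1.65
tool_pos: [563.8, 186.1, 260.0]
ee_rot: [0.117, 0.993, -0.0, -0.0]
wrist_force: [1.2, 0.3, -0.4]
width: 0.998
```

Call:
{"method": "jog_arm", "body": {
  "series": [
    [[0, 0, 0], [0, 0, -7], 1],
    [[0, 0, 0], [0, 0, -7], 1],
    [[0, 0, 0], [0, 0, -7], 1],
    [[0, 0, 0], [0, 0, -7], 1],
    [[0, 0, 0], [0, 0, -7], 1],
    [[0, 0, 0], [0, 0, -7], 1],
    [[0, 0, 0], [0, 0, -7], 1],
    [[0, 0, 0], [0, 0, -7], 1],
    [[0, 0, 0], [0, 0, -7], 1],
    [[0, 0, 0], [0, 0, -7], 1],
    [[0, 0, 0], [0, 0, -7], 1],
    [[0, 0, 0], [0, 0, -7], 1],
    [[0, 0, 0], [0, 0, 0], 1],
    [[0, 0, 0], [0, 0, 0], 1]
  ]
}}

```text
time: 2.82
tool_pos: [563.0, 187.3, 259.9]
ee_rot: [-0.576, 0.817, 0.0, -0.0]
wrist_force: [0.1, -0.7, -0.5]
width: 0.999
```

```bash
cat >> h.py <<'E'
def go(pos,z,y,show=True):
    """tool-frame shift (cm) and rotvec (deg) from now to pos, tool z, tool y dir"""
    s=st();T=R.from_quat(s['ee_rot']);z=np.float64(z)/np.linalg.norm(z);y=np.float64(y)-z*np.dot(z,y);y/=np.linalg.norm(y)
    G=R.from_matrix(np.c_[np.cross(y,z),y,z])
    print('shift cm',(T.inv().apply(np.array(pos)-s['tool_pos'])/10).round(2),'turn deg',np.rad2deg((T.inv()*G).as_rotvec()).round(2),
     '| t',s['time'],'F',s['wrist_force'].round(1),'M',s['ft_torque'].round(2),'w',round(s['width'],3),'j',s['joint_pos'].round(2),'p',s['tool_pos'].round(1))
def az(a): return [np.cos(np.deg2rad(a)),np.sin(np.deg2rad(a)),0]
yaw=np.deg2rad(13.9);px=np.array(az(13.9));py=np.array(az(103.9));ax=-.5*px+np.array([0,0,.8660254])
F=np.array([567.6,-239.6,62])+40*py
E
python3 - <<'E'
from h import *
print(F);go([562.4,187.4,147.3],[0,0,-1],az(160.8))
E
```

```text
[ 557.9908783  -200.77134074   62.        ]
shift cm [1.000e-02 5.000e-02 1.126e+01] turn deg [ 0.02 -0.01 -0.47] | t 2.8167 F [ 0.1 -0.7 -0.5] M [0.08 0.03 0.03] w 0.999 j [-0.42  0.3   0.06  1.66 -0.02  1.18  2.44] p [563.  187.3 259.9]
```

Call:
{"method": "jog_arm", "body": {
  "series": [
    [[0, 0, 2.5], [0, 0, -0.5], 1],
    [[0, 0, 2.5], [0, 0, 0], 1],
    [[0, 0, 2], [0, 0, 0], 1],
    [[0, 0, 2], [0, 0, 0], 1],
    [[0, 0, 1.2], [0, 0, 0], 1],
    [[0, 0, 1], [0, 0, 0], 1],
    [[0, 0, 0], [0, 0, 0], 0],
    [[0, 0, 0], [0, 0, 0], 0],
    [[0, 0, 0], [0, 0, 0], 0],
    [[0, 0, 0], [0, 0, 0], 0],
    [[0, 0, 0], [0, 0, 0], 0],
    [[0, 0, 0], [0, 0, 0], 0],
    [[0, 0, 0], [0, 0, 0], 0],
    [[0, 0, 0], [0, 0, 0], 0]
  ],
  "force": 50
}}

```text
time: 3.98
tool_pos: [563.2, 187.6, 148.4]
ee_rot: [-0.581, 0.814, -0.0, 0.0]
wrist_force: [0.4, 0.0, -0.7]
width: 0.443
```

```bash
python3 - <<'E'
from h import *
go([562.4,187.4,147.3],[0,0,-1],az(160.8))
E
```

```text
shift cm [0.04 0.07 0.11] turn deg [-0.02  0.02  0.24] | t 3.9833 F [ 0.4  0.  -0.7] M [0.05 0.1  0.01] w 0.443 j [-0.42  0.41  0.05  1.78 -0.02  0.96  2.45] p [563.2 187.6 148.4]
```

Fingers are still closing (0.44); I'll wait, then lift.

Call:
{"method": "jog_arm", "body": {
  "series": [
    [[0, 0, 0], [0, 0, 0], 0],
    [[0, 0, 0], [0, 0, 0], 0],
    [[0, 0, 0], [0, 0, 0], 0],
    [[0, 0, 0], [0, 0, 0], 0],
    [[0, 0, 0], [0, 0, 0], 0],
    [[0, 0, 0], [0, 0, 0], 0],
    [[0, 0, 0], [0, 0, 0], 0]
  ]
}}

```text
time: 4.57
tool_pos: [563.1, 187.5, 148.1]
ee_rot: [-0.581, 0.814, -0.0, 0.0]
wrist_force: [-0.0, -0.6, 0.0]
width: 0.004
```

Call:
{"method": "jog_arm", "body": {
  "series": [
    [[0, 0, -0.7], [0, 0, 0], 0],
    [[0, 0, -1.5], [0, 0, 0], 0],
    [[0, 0, -2.5], [0, 0, 0], 0],
    [[0, 0, -2.5], [0, 0, 0], 0],
    [[0, 0, -2.5], [0, 0, 0], 0],
    [[0, 0, -2.5], [0, 0, 0], 0],
    [[0, 0, -2.5], [0, 0, 0], 0],
    [[0, 0, -2.5], [0, 0, 0], 0],
    [[0, 0, -1.5], [0, 0, 0], 0],
    [[0, 0, 0], [0, 0, 0], 0]
  ]
}}

```text
time: 5.4
tool_pos: [564.8, 188.1, 339.7]
ee_rot: [-0.581, 0.814, -0.001, 0.004]
wrist_force: [-0.7, 0.4, 0.1]
width: 0.005
```

```bash
python3 - <<'E'
from h import *
# pre-insert: foot 175mm up the axis (62 above rim); TCP is 141.3 above foot
print(F+ (175+141.3)*ax)
d=grab('side','side1.png')
a=cv2.imread('pics/side1.png')[130:330,170:400];cv2.imwrite('pics/c2.png',cv2.resize(a,None,fx=3,fy=3,interpolation=2))
d=grab('wrist','wr1.png')
go(F+316.3*ax,-ax,az(122))
E
```

```text
[ 404.47206674 -238.76340565  335.92383402]
shift cm [45.47  1.15 -0.09] turn deg [ 18.2  -24.6   40.37] | t 5.5 F [ 0.5 -0.2 -0.6] M [0.1  0.08 0.03] w 0.005 j [-0.43  0.26  0.06  1.55 -0.02  1.33  2.45] p [563.  187.5 335.3]
```

View pics/c2.png

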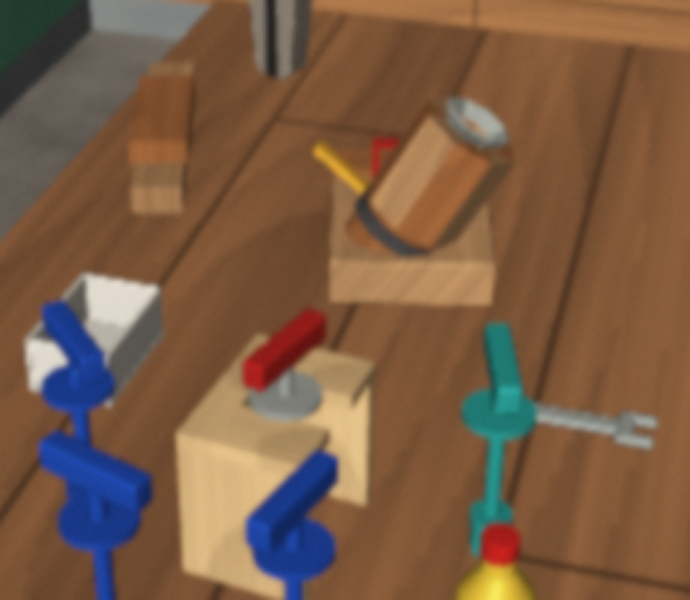

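The side crop shows the red key still in the rack at crop (285,350), with the gripper empty above at (280,30). The grasp missed. I'll check the bar in all three cameras.

```bash
python3 - <<'E'
from h import *
grab('top','top1.png')
for f in('side0.png','side1.png','top0.png','top1.png','wr1.png'):
    d=load(f);P=cloud(d);hsv=cv2.cvtColor(d['image'],cv2.COLOR_RGB2HSV)
    red=((hsv[...,0]<8)|(hsv[...,0]>172))&(hsv[...,1]>130)&(abs(P[...,2]-166)<14)&(abs(P[...,0]-560)<70)&(abs(P[...,1]-187)<70)
    p=np.float32(P[red]); print(f,len(p), cv2.minAreaRect(p[:,:2]) if len(p) else '', (p.mean(0),p.max(0)) if len(p) else '')
E
```

```text
Traceback (most recent call last):
cv2.error: OpenCV(4.12.0) /io/opencv/modules/imgproc/src/convhull.cpp:143: error: (-215:Assertion failed) total >= 0 && (depth == CV_32F || depth == CV_32S) in function 'convexHull'
```

View pics/wr1.png

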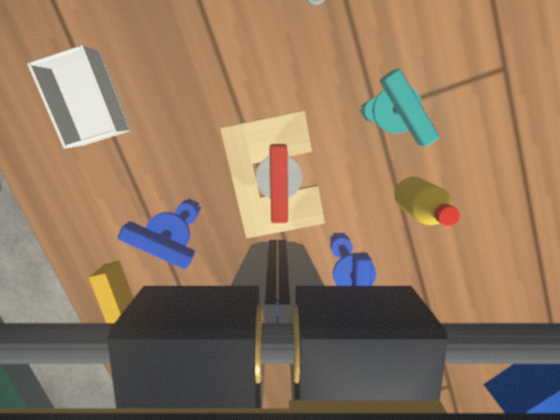

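The wrist view shows the bar at (279,183), well aligned with the jaw direction. The shut fingertips are at (278,245). I'll compute positions.

```bash
python3 - <<'E'
from h import *
for f in('side0.png','side1.png','top0.png','top1.png','wr1.png'):
    d=load(f);P=cloud(d);hsv=cv2.cvtColor(d['image'],cv2.COLOR_RGB2HSV)
    red=((hsv[...,0]<8)|(hsv[...,0]>172))&(hsv[...,1]>130)&(P[...,2]>140)&(P[...,2]<185)&(abs(P[...,0]-560)<70)&(abs(P[...,1]-187)<70)
    p=P[red]; print(f,len(p))
    if len(p): print(np.median(p,0).round(1),p.max(0).round(1),cv2.minAreaRect(np.ascontiguousarray(p[:,:2]).astype(np.float32)))
d=load('side1.png');print([w(d,*q).round(1) for q in((262,240),(270,244),(258,252),(276,238))])
d=load('wr1.png');print([w(d,*q).round(1) for q in((279,150),(279,183),(279,215),(278,250),(278,260),(300,190),(240,140))]);s=st()
print('TCP, grasp px',proj(d,[[563,187.5,335],[563,187.5,353.9]]), proj(d,[[562.4,187.4,177]]))
d=load('side1.png');print('side TCP px',proj(d,[[563,187.5,335]]))
E
```

```text
side0.png 363
[561.1 196.4 173.1] [581.7 231.2 178.7] ((562.1000366210938, 190.117431640625), (82.49748229980469, 20.040367126464844), 71.06096649169922)
side1.png 362
[560.8 197.8 173.3] [581.  230.6 178.1] ((561.600341796875, 190.59194946289062), (82.7506332397461, 20.46410369873047), 72.56214904785156)
top0.png 210
[561.8 186.4 177.8] [580.  224.2 184.7] ((562.5060424804688, 187.70852661132812), (77.71174621582031, 16.37778091430664), 70.82088470458984)
top1.png 11
[555.1 152.7 177.5] [558.2 157.3 180. ] ((554.8114013671875, 152.76315307617188), (9.034408569335938, 5.902987003326416), 23.66278648376465)
wr1.png 1245
[561.5 187.3 176.9] [580.5 227.4 179.3] ((561.8161010742188, 188.59568786621094), (78.21886444091797, 16.234268188476562), 71.9791030883789)
[array([649.1, -70.4,  -3.6]), array([551.9, 186.5, 170.9]), array([565. , 226.6, 175.6]), array([545.1, 164.9, 173.1])]
[array([550.5, 156.2, 176.5]), array([561. , 186.9, 177.3]), array([571.7, 218.2, 177. ]), array([559.3, 178.9, 384.7]), array([559.1, 178.1, 398.3]), array([543.9, 211.4, 125.9]), array([589.3, 136.6, 123.4])]
TCP, grasp px [[276.83946636 234.61929037]
 [276.7434245  245.8577353 ]] [[277.80843726 183.86702303]]
side TCP px [[264.0920216  171.73252017]]
```

```bash
python3 - <<'E'
from h import *
d=grab('wrist');print([(v,w(d,u,v).round(1)) for v in (238,241,243,246,250,256) for u in (272,)])
d=grab('side','side2.png');print([(v,w(d,263,v).round(1)) for v in range(140,176,3)])
cv2.imwrite('pics/c3.png',cv2.resize(cv2.imread('pics/side2.png')[60:200,170:350],None,fx=4,fy=4,interpolation=2))
print(st()['tool_pos'],st()['width'],st()['effort'])
E
```

```text
[(238, array([ 6.056e+02,  2.939e+02, -6.000e-01])), (241, array([560.9, 177.6, 369.5])), (243, array([560.9, 177.8, 371.8])), (246, array([560.6, 177.2, 377.8])), (250, array([560.6, 177.3, 382.7])), (256, array([560.4, 177. , 390.8]))]
[(140, array([561.3, 198.4, 404.4])), (143, array([561.5, 197.7, 398.2])), (146, array([561.2, 198.9, 392.9])), (149, array([561.8, 197.1, 386.1])), (152, array([561.5, 198.1, 380.6])), (155, array([561.9, 197.1, 374. ])), (158, array([561.5, 198.7, 368.8])), (161, array([ 788.4, -538.8,   -2.4])), (164, array([ 782.2, -518.3,   -3.7])), (167, array([ 773.7, -490.2,   -0.8])), (170, array([ 768.9, -474.5,   -4. ])), (173, array([ 760.8, -447.9,   -1.3]))]
[562.31537604 187.21990769 333.45453348] 0.0033536133476547636 [ 1.96384097e-02 -4.31196499e+01  5.65669108e-01 -2.72808409e+01
  7.95953558e-02  4.34398733e-02 -8.83769576e-05]
```

View pics/c3.png

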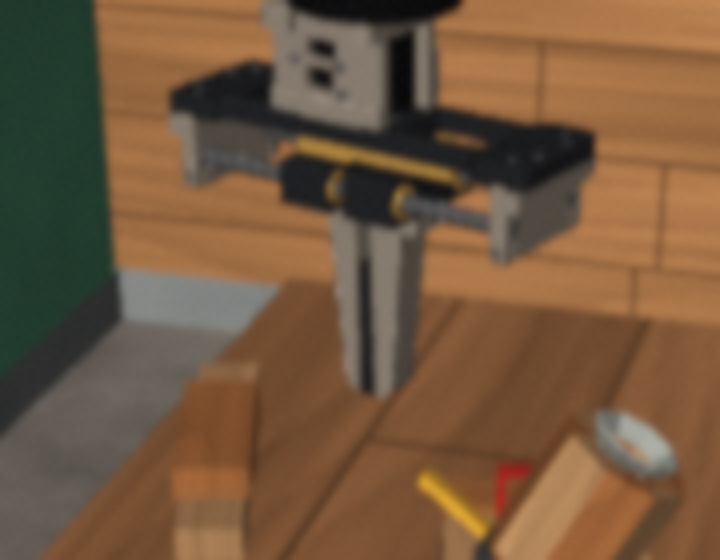

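Both cameras put the shut fingertips at z≈367, while the reported TCP is at 333.5. The real tips sit about 33 mm behind the reported TCP along the tool, which is why the grasp missed. I'll correct for this and grasp again, with reported z≈114.

Call:
{"method": "jog_arm", "body": {
  "series": [
    [[0, 0, 2], [0, 0, 0], 0.7],
    [[0, 0, 2], [0, 0, 0], 0.7],
    [[0, 0, 2], [0, 0, 0], 0.7],
    [[0, 0, 2], [0, 0, 0], 0.7],
    [[0, 0, 2], [0, 0, 0], 0.7],
    [[0, 0, 2], [0, 0, 0], 0.7],
    [[0, 0, 0], [0, 0, 0], 0.7],
    [[0, 0, 0], [0, 0, 0], 0.7],
    [[0, 0, 0], [0, 0, 0], 0.7],
    [[0, 0, 2], [0, 0, 0], 0.7],
    [[0, 0, 2], [0, 0, 0], 0.7],
    [[0, 0, 2], [0, 0, 0], 0.7],
    [[0, 0, 2], [0, 0, 0], 0.7],
    [[0, 0, 1.5], [0, 0, 0], 0.7],
    [[0, 0, 0.5], [0, 0, 0], 0.7],
    [[0, 0, 0], [0, 0, 0], 0.7]
  ]
}}

```text
time: 6.98
tool_pos: [563.0, 187.5, 115.0]
ee_rot: [-0.581, 0.814, 0.0, -0.0]
wrist_force: [-0.2, -0.2, -0.1]
width: 0.697
```

Call:
{"method": "jog_arm", "body": {
  "series": [
    [[0, 0, 0], [0, 0, 0], 0],
    [[0, 0, 0], [0, 0, 0], 0],
    [[0, 0, 0], [0, 0, 0], 0],
    [[0, 0, 0], [0, 0, 0], 0],
    [[0, 0, 0], [0, 0, 0], 0],
    [[0, 0, 0], [0, 0, 0], 0],
    [[0, 0, 0], [0, 0, 0], 0],
    [[0, 0, 0], [0, 0, 0], 0],
    [[0, 0, 0], [0, 0, 0], 0],
    [[0, 0, 0], [0, 0, 0], 0],
    [[0, 0, 0], [0, 0, 0], 0]
  ]
}}

```text
time: 7.9
tool_pos: [562.9, 187.7, 115.3]
ee_rot: [-0.581, 0.814, 0.0, -0.0]
wrist_force: [-3.2, -1.2, 3.7]
width: 0.191
```

Call:
{"method": "jog_arm", "body": {
  "series": [
    [[0, 0, -0.7], [0, 0, 0], 0],
    [[0, 0, -1.5], [0, 0, 0], 0],
    [[0, 0, -2.5], [0, 0, 0], 0],
    [[0, 0, -2.5], [0, 0, 0], 0],
    [[0, 0, -2.5], [0, 0, 0], 0],
    [[0, 0, -2.5], [0, 0, 0], 0],
    [[0, 0, -2.5], [0, 0, 0], 0],
    [[0, 0, -2.5], [0, 0, 0], 0],
    [[0, 0, -2.5], [0, 0, 0], 0],
    [[0, 0, -2.5], [0, 0, 0], 0],
    [[0, 0, -1.5], [0, 0, 0], 0],
    [[0, 0, 0], [0, 0, 0], 0],
    [[0, 0, 0], [0, 0, 0], 0]
  ]
}}

```text
time: 8.98
tool_pos: [563.0, 187.3, 351.8]
ee_rot: [-0.581, 0.814, -0.0, 0.0]
wrist_force: [-0.3, 0.6, -4.3]
width: 0.194
```

```bash
python3 - <<'E'
from h import *
# tip offset 33 -> TCP(reported) to foot along tool z: bar 160, grasp pt 51.7 behind TCP => foot = TCP+108.3 z
go(F+(175+108.3)*ax,-ax,az(122))
T=R.from_quat(st()['ee_rot']);print(T.as_matrix().round(3))
E
```

```text
shift cm [44.55 -0.24  4.45] turn deg [ 18.21 -24.64  40.37] | t 8.9833 F [-0.3  0.6 -4.3] M [ 0.06  0.14 -0.02] w 0.194 j [-0.43  0.25  0.06  1.52 -0.02  1.37  2.45] p [563.  187.3 351.8]
[[-0.325 -0.946  0.   ]
 [-0.946  0.325 -0.   ]
 [ 0.    -0.    -1.   ]]
```

Call:
{"method": "jog_arm", "body": {
  "series": [
    [[1.5, 0, 0], [0, 0, 0], 0],
    [[3, 0, 0], [0, 0, 0], 0],
    [[3, 0, 0], [0, 0, 0], 0],
    [[3, 0, 0], [0, 0, 0], 0],
    [[3, 0, 0], [0, 0, 0], 0],
    [[3, 0, 0], [0, 0, 0], 0],
    [[3, 0, 0], [0, 0, 0], 0],
    [[3, 0, 0], [0, 0, 0], 0],
    [[3, 0, 0], [0, 0, 0], 0],
    [[3, 0, 0], [0, 0, 0], 0],
    [[3, 0, 0], [0, 0, 0], 0],
    [[3, 0, 0], [0, 0, 0], 0],
    [[3, 0, 0], [0, 0, 0], 0],
    [[3, 0, 0], [0, 0, 0], 0],
    [[3, 0, 0], [0, 0, 0], 0],
    [[1, 0, 0], [0, 0, 0], 0]
  ]
}}

```text
time: 10.32
tool_pos: [455.5, -121.0, 339.2]
ee_rot: [-0.582, 0.813, 0.0, -0.021]
wrist_force: [-1.1, -0.5, -4.1]
width: 0.194
```

Call:
{"method": "jog_arm", "body": {
  "series": [
    [[0, 0, 0], [2.3, -3.1, 5.05], 0],
    [[0, 0, 0], [2.3, -3.1, 5.05], 0],
    [[0, 0, 0], [2.3, -3.1, 5.05], 0],
    [[0, 0, 0], [2.3, -3.1, 5.05], 0],
    [[0, 0, 0], [2.3, -3.1, 5.05], 0],
    [[0, 0, 0], [2.3, -3.1, 5.05], 0],
    [[0, 0, 0], [2.3, -3.1, 5.05], 0],
    [[0, 0, 0], [2.3, -3.1, 5.05], 0],
    [[0, 0, 0], [0, 0, 0], 0],
    [[0, 0, 0], [0, 0, 0], 0],
    [[0, 0, 0], [0, 0, 0], 0]
  ]
}}

```text
time: 11.23
tool_pos: [457.2, -120.2, 341.0]
ee_rot: [-0.253, 0.937, -0.012, 0.242]
wrist_force: [0.3, 1.0, -3.9]
width: 0.191
```

```bash
python3 - <<'E'
from h import *
go(F+(175+108.3)*ax,-ax,az(122))
d=grab('side','side3.png');s=st();T=R.from_quat(s['ee_rot'])
cv2.imwrite('pics/c4.png',cv2.resize(cv2.imread('pics/side3.png')[40:240,230:430],None,fx=3,fy=3,interpolation=2))
f=s['tool_pos']+T.apply([0,0,108.3])
for n,q in dict(foot=f,barc=s['tool_pos']-T.apply([0,0,51.7]),collar=s['tool_pos']+T.apply([0,0,-12.7])).items(): print(n,q.round(1),((proj(d,q)-[230,40])*3).round())
for n,k in (('mouth',113),('floor',0)): print(n,((proj(d,F+k*ax)-[230,40])*3).round())
E
```

```text
shift cm [ 9.77 -7.79  0.13] turn deg [-0.22 -2.05  0.68] | t 11.2333 F [ 0.3  1.  -3.9] M [-0.18  0.94  0.02] w 0.191 j [ 0.98 -0.23 -0.47  2.1  -0.53  0.92  2.85] p [ 457.2 -120.2  341. ]
foot [ 507.7 -109.3  245.9] [[274. 345.]]
barc [ 433.9 -125.3  386.9] [[383. 179.]]
collar [ 451.9 -121.4  352.6] [[355. 221.]]
mouth [[298. 386.]]
floor [[231. 480.]]
```

View pics/c4.png

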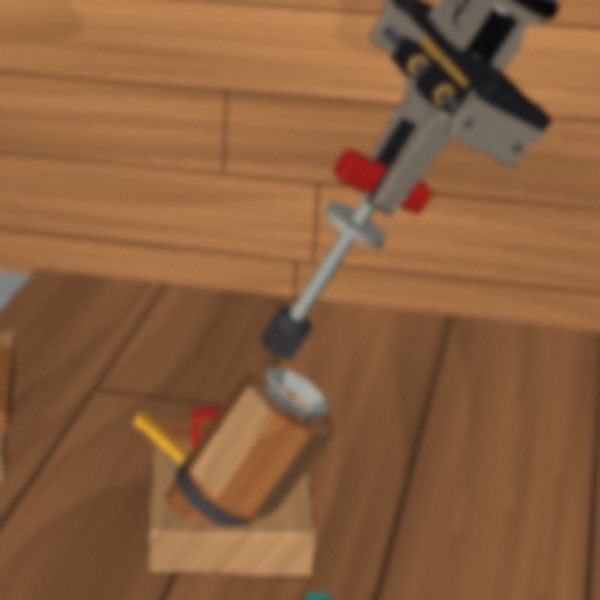

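The key is held, and its projected foot and bar agree with the picture (foot ≈(282,350), bar ≈(383,180)), so the tool-axis offset holds when tilted as well. The transfer fell short, so I'll continue to the pre-insert pose.

```bash
python3 - <<'E'
from h import *
go(F+(190+108.3)*ax,-ax,az(100))
E
```

```text
shift cm [ 9.88 -7.77 -1.37] turn deg [-0.56 -1.95 19.88] | t 11.2833 F [ 0.5 -0.5 -4.1] M [-0.11  0.95  0.  ] w 0.189 j [ 0.98 -0.23 -0.47  2.1  -0.53  0.92  2.85] p [ 457.7 -120.1  341.4]
```

Call:
{"method": "jog_arm", "body": {
  "series": [
    [[1.2, -1, -0.2], [0, 0, 0], 0],
    [[1.2, -1, -0.2], [0, 0, 0], 0],
    [[1.2, -1, -0.2], [0, 0, 0], 0],
    [[1.2, -1, -0.2], [0, 0, 0], 0],
    [[1.2, -1, -0.2], [0, 0, 0], 0],
    [[1.2, -1, -0.2], [0, 0, 0], 0],
    [[1.2, -1, -0.2], [0, 0, 0], 0],
    [[1.2, -0.8, 0], [0, 0, 0], 0],
    [[0, 0, 0], [0, 0, 4], 0],
    [[0, 0, 0], [0, 0, 4], 0],
    [[0, 0, 0], [0, 0, 4], 0],
    [[0, 0, 0], [0, 0, 4], 0],
    [[0, 0, 0], [0, 0, 4], 0],
    [[0, 0, 0], [0, 0, 0], 0],
    [[0, 0, 0], [0, 0, 0], 0]
  ]
}}

```text
time: 12.53
tool_pos: [415.9, -233.8, 322.2]
ee_rot: [-0.086, 0.966, 0.03, 0.241]
wrist_force: [1.1, -1.0, -3.5]
width: 0.193
```

```bash
python3 - <<'E'
from h import *
go(F+(175+108.3)*ax,-ax,az(100))
E
```

```text
shift cm [ 0.32 -0.21  1.51] turn deg [-0.96 -1.83 -0.08] | t 12.5333 F [ 1.1 -1.  -3.5] M [-0.16  1.02 -0.02] w 0.193 j [ 0.15 -0.21  0.51  2.12 -0.35  0.9   2.59] p [ 415.9 -233.8  322.2]
```

Call:
{"method": "jog_arm", "body": {
  "series": [
    [[0.3, -0.2, 0.5], [-1, -1.8, 0], 0],
    [[0, 0, 1], [0, 0, 0], 0],
    [[0, 0, 1], [0, 0, 0], 0],
    [[0, 0, 1], [0, 0, 0], 0],
    [[0, 0, 1], [0, 0, 0], 0],
    [[0, 0, 1], [0, 0, 0], 0],
    [[0, 0, 0.5], [0, 0, 0], 0],
    [[0, 0, 0], [0, 0, 0], 0],
    [[0, 0, 0], [0, 0, 0], 0]
  ]
}}

```text
time: 13.28
tool_pos: [442.4, -228.5, 268.6]
ee_rot: [-0.087, 0.962, 0.04, 0.256]
wrist_force: [-1.0, 0.3, -3.3]
width: 0.192
```

```bash
python3 - <<'E'
from h import *
go(F+(100+108.3)*ax,-ax,az(100))
d=grab('top','top3.png');e=grab('side','side4.png')
a=cv2.resize(cv2.imread('pics/top3.png')[190:290,325:425],None,fx=4,fy=4,interpolation=2)
b=cv2.resize(cv2.imread('pics/side4.png')[120:220,260:360],None,fx=4,fy=4,interpolation=2)
cv2.imwrite('pics/c5.png',np.hstack([a,b]))
s=st();T=R.from_quat(s['ee_rot']);f=s['tool_pos']+T.apply([0,0,108.3])
print('foot/mouth', (proj(d,[f,F+113*ax])-[325,190])*4,(proj(e,[f,F+113*ax])-[260,120])*4+[400,0])
E
```

```text
shift cm [ 0.03 -0.09  3.01] turn deg [ 0.07  0.03 -0.25] | t 13.2833 F [-1.   0.3 -3.3] M [-0.21  1.    0.02] w 0.192 j [ 0.1  -0.1   0.59  2.19 -0.52  0.78  2.77] p [ 442.4 -228.5  268.6]
foot/mouth [[213.75660095 280.01693309]
 [206.07792812 270.2676411 ]] [[690.88116503 173.99305756]
 [677.30903877 195.07743969]]
```

View pics/c5.png

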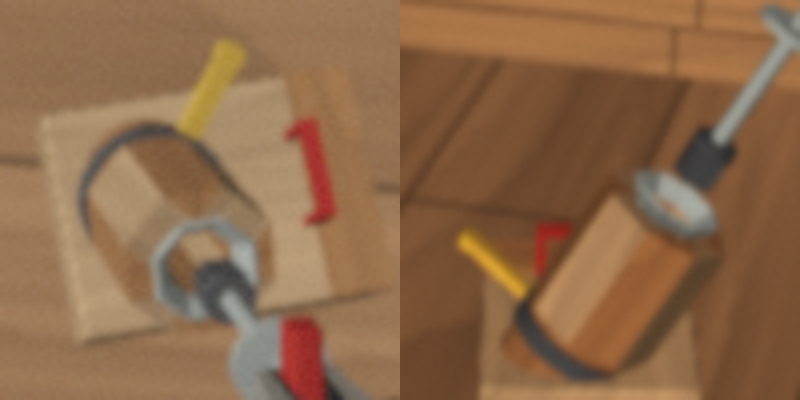

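Call:
{"method": "jog_arm", "body": {
  "series": [
    [[-0.1, -0.05, 1], [0, 0, 0], 0],
    [[-0.1, 0, 1], [0, 0, 0], 0],
    [[0, 0, 1], [0, 0, 0], 0],
    [[0, 0, 0], [0, 0, 0], 0]
  ]
}}

```text
time: 13.72
tool_pos: [458.6, -224.6, 243.1]
ee_rot: [-0.087, 0.962, 0.04, 0.256]
wrist_force: [-0.5, -0.0, -4.1]
width: 0.192
```

Call:
{"method": "jog_arm", "body": {
  "series": [
    [[0, 0, 1], [0, 0, 0], 0],
    [[0, 0, 1], [0, 0, 0], 0],
    [[0, 0, 0], [0, 0, 0], 0]
  ]
}}

```text
time: 13.97
tool_pos: [468.3, -222.3, 226.0]
ee_rot: [-0.087, 0.962, 0.04, 0.256]
wrist_force: [-0.7, 0.8, -4.2]
width: 0.189
```

```bash
cat >> h.py <<'E'
def rep():
    s=st();T=R.from_quat(s['ee_rot']);f=s['tool_pos']+T.apply([0,0,108.3])-F;Wf=s['wrist_force']-[0,0,-3.7]
    e1=np.cross(py,ax)
    y=T.apply([0,1,0]);ang=np.rad2deg(np.arctan2(y@py,y@e1))
    print('t',s['time'],'foot: up',round(f@ax,1),'lat(x,y)',round(f@e1,1),round(f@py,1),'| tilt',np.rad2deg(np.arccos(-T.apply([0,0,1])@ax)).round(2),'F up/lat',(Wf@ax).round(1),(Wf@e1).round(1),(Wf@py).round(1),'M tool',T.inv().apply(s['ft_torque']).round(2),'tooly ang about axis',ang.round(1),'j',s['joint_pos'].round(2),'w',round(s['width'],3))
E
python3 -c "
from h import *
rep()"
```

```text
t 13.9667 foot: up 79.9 lat(x,y) 2.1 0.8 | tilt 0.1 F up/lat -0.1 -0.7 1.0 M tool [0.04 1.13 0.03] tooly ang about axis 86.4 j [ 0.06  0.    0.61  2.22 -0.67  0.7   2.89] w 0.189
```

Call:
{"method": "jog_arm", "body": {
  "series": [
    [[0, 0, 0.8], [0, 0, 5], 0],
    [[0, 0, 0.8], [0, 0, 5], 0],
    [[0, 0, 0.8], [0, 0, 5], 0],
    [[0, 0, 0.8], [0, 0, 5], 0],
    [[0, 0, 0.5], [0, 0, 0], 0],
    [[0, 0, 0.5], [0, 0, 0], 0],
    [[0, 0, 0], [0, 0, 0], 0]
  ]
}}

```text
time: 14.55
tool_pos: [489.0, -217.6, 190.2]
ee_rot: [0.081, 0.962, 0.084, 0.246]
wrist_force: [0.1, -0.2, -4.0]
width: 0.193
```

```bash
python3 -c "
from h import *
rep()"
```

```text
t 14.55 foot: up 38.2 lat(x,y) 2.7 0.3 | tilt 0.09 F up/lat -0.3 -0.1 -0.3 M tool [0.45 1.07 0.01] tooly ang about axis 66.5 j [ 0.06  0.1   0.6   2.23 -0.82  0.65  2.68] w 0.193
```

Call:
{"method": "jog_arm", "body": {
  "series": [
    [[0, 0, 0.5], [0, 0, 0], 0],
    [[0, 0, 0.5], [0, 0, 0], 0],
    [[0, 0, 0.3], [0, 0, 0], 0],
    [[0, 0, 0], [0, 0, 0], 0]
  ]
}}

```text
time: 14.88
tool_pos: [495.2, -215.9, 178.4]
ee_rot: [0.082, 0.962, 0.084, 0.245]
wrist_force: [0.2, -0.1, -3.6]
width: 0.195
```

Call:
{"method": "jog_arm", "body": {
  "series": [
    [[0, 0, 0.2], [0, 0, 0], 0],
    [[0, 0, 0.2], [0, 0, 0], 0],
    [[0, 0, 0], [0, 0, 0], 0],
    [[0, 0, 0], [0, 0, 0], 0]
  ]
}}

```text
time: 15.22
tool_pos: [497.1, -215.7, 175.6]
ee_rot: [0.082, 0.962, 0.084, 0.246]
wrist_force: [-0.6, -0.2, -4.3]
width: 0.186
```

```bash
python3 -c "
from h import *
rep()"
```

```text
t 15.2167 foot: up 21.4 lat(x,y) 2.7 0.2 | tilt 0.09 F up/lat -0.2 -0.8 -0.0 M tool [0.43 0.93 0.02] tooly ang about axis 66.4 j [ 0.06  0.14  0.59  2.23 -0.89  0.63  2.73] w 0.186
```

Call:
{"method": "jog_arm", "body": {
  "series": [
    [[0, 0, 0.2], [0, 0, 0], 0],
    [[0, 0, 0.2], [0, 0, 0], 0],
    [[0, 0, 0], [0, 0, 0], 0],
    [[0, 0, 0], [0, 0, 0], 0]
  ]
}}

```text
time: 15.55
tool_pos: [499.0, -215.1, 172.0]
ee_rot: [0.082, 0.962, 0.084, 0.245]
wrist_force: [-0.5, 0.3, -3.9]
width: 0.193
```

Call:
{"method": "jog_arm", "body": {
  "series": [
    [[0, 0, 0.1], [0, 0, 0], 0],
    [[0, 0, 0.1], [0, 0, 0], 0],
    [[0, 0, 0], [0, 0, 0], 0]
  ]
}}

```text
time: 15.8
tool_pos: [499.7, -214.9, 170.2]
ee_rot: [0.082, 0.962, 0.084, 0.245]
wrist_force: [-1.7, -0.5, -1.7]
width: 0.19
```

```bash
python3 -c "
from h import *
rep()"
```

```text
t 15.8 foot: up 15.4 lat(x,y) 2.3 0.4 | tilt 0.08 F up/lat 2.6 -0.5 -0.1 M tool [0.38 1.35 0.05] tooly ang about axis 66.4 j [ 0.06  0.15  0.58  2.24 -0.91  0.62  2.75] w 0.19
```

Call:
{"method": "jog_arm", "body": {
  "series": [
    [[0, 0, 0.1], [0, 0, 0], 0],
    [[0, 0, 0], [0, 0, 0], 0]
  ]
}}

```text
time: 15.97
tool_pos: [500.2, -214.9, 169.4]
ee_rot: [0.082, 0.962, 0.084, 0.245]
wrist_force: [-5.3, 0.5, -1.8]
width: 0.188
```

```bash
python3 -c "
from h import *
rep()"
```

```text
t 15.9667 foot: up 14.5 lat(x,y) 2.3 0.2 | tilt 0.08 F up/lat 4.2 -3.4 1.8 M tool [ 0.39  1.73 -0.  ] tooly ang about axis 66.3 j [ 0.07  0.15  0.58  2.24 -0.91  0.62  2.75] w 0.188
```

Call:
{"method": "jog_arm", "body": {
  "series": [
    [[0, 0, 0.1], [0, 0, 0], 0],
    [[0, 0, 0.1], [0, 0, 0], 0],
    [[0, 0, 0], [0, 0, 0], 0]
  ]
}}

```text
time: 16.22
tool_pos: [501.9, -215.9, 169.6]
ee_rot: [0.082, 0.962, 0.084, 0.247]
wrist_force: [-10.8, -0.2, 10.5]
width: 0.194
```

```bash
python3 -c "
from h import *
rep()"
```

```text
t 16.2167 foot: up 13.9 lat(x,y) 4.0 -1.3 | tilt 0.25 F up/lat 17.6 -2.0 2.4 M tool [-0.06  1.83  0.01] tooly ang about axis 66.3 j [ 0.07  0.16  0.58  2.23 -0.92  0.62  2.76] w 0.194
```

Solid stop at 14 mm, as described for an unaligned key. I'll ease off slightly and turn clockwise to feel for the square.

Call:
{"method": "jog_arm", "body": {
  "series": [
    [[0, 0, -0.08], [0, 0, 0], 0],
    [[0, 0, 0], [0, 0, 3], 0],
    [[0, 0, 0], [0, 0, 3], 0],
    [[0, 0, 0], [0, 0, 3], 0],
    [[0, 0, 0], [0, 0, 3], 0],
    [[0, 0, 0], [0, 0, 0], 0]
  ]
}}

```text
time: 16.72
tool_pos: [501.0, -216.0, 169.4]
ee_rot: [0.184, 0.948, 0.109, 0.236]
wrist_force: [-8.0, -2.0, 5.7]
width: 0.192
```

```bash
python3 -c "
from h import *
rep()"
```

```text
t 16.7167 foot: up 14.2 lat(x,y) 2.9 -1.3 | tilt 0.16 F up/lat 12.2 -2.5 0.0 M tool [ 0.89  1.66 -0.06] tooly ang about axis 54.2 j [ 0.05  0.16  0.61  2.24 -0.92  0.62  2.55] w 0.192
```

Call:
{"method": "jog_arm", "body": {
  "series": [
    [[0, 0, 0], [0, 0, 3], 0],
    [[0, 0, 0], [0, 0, 3], 0],
    [[0, 0, 0], [0, 0, 3], 0],
    [[0, 0, 0], [0, 0, 3], 0],
    [[0, 0, 0], [0, 0, 0], 0]
  ]
}}

```text
time: 17.13
tool_pos: [500.8, -216.2, 169.1]
ee_rot: [0.282, 0.924, 0.133, 0.223]
wrist_force: [-7.8, -1.5, 5.7]
width: 0.192
```

```bash
python3 -c "
from h import *
rep()"
```

```text
t 17.1333 foot: up 14.1 lat(x,y) 2.5 -1.3 | tilt 0.14 F up/lat 12.1 -2.1 0.4 M tool [ 1.44  1.55 -0.07] tooly ang about axis 42.2 j [ 0.02  0.16  0.63  2.24 -0.93  0.63  2.34] w 0.192
```

Call:
{"method": "jog_arm", "body": {
  "series": [
    [[0, 0, 0], [0, 0, 3], 0],
    [[0, 0, 0], [0, 0, 3], 0],
    [[0, 0, 0], [0, 0, 3], 0],
    [[0, 0, 0], [0, 0, 3], 0],
    [[0, 0, 0], [0, 0, 3], 0],
    [[0, 0, 0], [0, 0, 0], 0]
  ]
}}

```text
time: 17.63
tool_pos: [500.5, -216.2, 168.9]
ee_rot: [0.4, 0.879, 0.161, 0.204]
wrist_force: [-8.2, -1.3, 3.4]
width: 0.192
```

```bash
python3 -c "
from h import *
rep()"
```

```text
t 17.6333 foot: up 14.0 lat(x,y) 2.1 -1.3 | tilt 0.11 F up/lat 10.2 -3.6 0.7 M tool [ 2.04  1.19 -0.05] tooly ang about axis 27.2 j [-0.    0.16  0.66  2.24 -0.93  0.63  2.09] w 0.192
```

Call:
{"method": "jog_arm", "body": {
  "series": [
    [[0, 0, 0], [0, 0, 3], 0],
    [[0, 0, 0], [0, 0, 3], 0],
    [[0, 0, 0], [0, 0, 3], 0],
    [[0, 0, 0], [0, 0, 3], 0],
    [[0, 0, 0], [0, 0, 3], 0],
    [[0, 0, 0], [0, 0, 0], 0]
  ]
}}

```text
time: 18.13
tool_pos: [500.2, -216.0, 168.5]
ee_rot: [0.511, 0.819, 0.186, 0.181]
wrist_force: [-7.8, -1.8, 3.2]
width: 0.192
```

```bash
python3 -c "
from h import *
rep()"
```

```text
t 18.1333 foot: up 13.8 lat(x,y) 1.5 -0.9 | tilt 0.06 F up/lat 10.0 -3.5 0.2 M tool [ 2.38  0.69 -0.1 ] tooly ang about axis 12.2 j [-0.03  0.16  0.69  2.24 -0.94  0.64  1.83] w 0.192
```

Call:
{"method": "jog_arm", "body": {
  "series": [
    [[0, 0, 0], [0, 0, 3], 0],
    [[0, 0, 0], [0, 0, 3], 0],
    [[0, 0, 0], [0, 0, 3], 0],
    [[0, 0, 0], [0, 0, 3], 0],
    [[0, 0, 0], [0, 0, 3], 0],
    [[0, 0, 0], [0, 0, 0], 0]
  ]
}}

```text
time: 18.63
tool_pos: [500.5, -214.4, 167.9]
ee_rot: [0.613, 0.746, 0.208, 0.154]
wrist_force: [-1.6, -0.0, -4.2]
width: 0.192
```

```bash
python3 -c "
from h import *
rep()"
```

```text
t 18.6333 foot: up 12.9 lat(x,y) 1.8 0.7 | tilt 0.07 F up/lat 0.3 -1.6 0.4 M tool [ 2.07  0.03 -0.07] tooly ang about axis -2.7 j [-0.06  0.17  0.72  2.24 -0.95  0.64  1.58] w 0.192
```

Dropped: the force is gone and the foot is at 12.9 mm. Lower gently.

Call:
{"method": "jog_arm", "body": {
  "series": [
    [[0, 0, 0.15], [0, 0, 0], 0],
    [[0, 0, 0.15], [0, 0, 0], 0],
    [[0, 0, 0], [0, 0, 0], 0]
  ]
}}

```text
time: 18.88
tool_pos: [502.1, -214.0, 165.2]
ee_rot: [0.612, 0.747, 0.208, 0.154]
wrist_force: [-3.4, 0.2, -5.2]
width: 0.192
```

```bash
python3 -c "
from h import *
rep()"
```

```text
t 18.8833 foot: up 9.8 lat(x,y) 1.8 0.8 | tilt 0.08 F up/lat 0.3 -3.6 1.0 M tool [ 2.34  0.16 -0.09] tooly ang about axis -2.6 j [-0.05  0.18  0.72  2.24 -0.96  0.64  1.59] w 0.192
```

Call:
{"method": "jog_arm", "body": {
  "series": [
    [[0, 0, 0.2], [0, 0, 0], 0],
    [[0, 0, 0.2], [0, 0, 0], 0],
    [[0, 0, 0.2], [0, 0, 0], 0],
    [[0, 0, 0], [0, 0, 0], 0]
  ]
}}

```text
time: 19.22
tool_pos: [505.0, -213.3, 160.0]
ee_rot: [0.612, 0.747, 0.208, 0.154]
wrist_force: [-3.0, 0.8, -5.7]
width: 0.192
```

```bash
python3 -c "
from h import *
rep()"
```

```text
t 19.2167 foot: up 3.8 lat(x,y) 1.9 0.7 | tilt 0.08 F up/lat -0.4 -3.3 1.5 M tool [ 2.57  0.25 -0.05] tooly ang about axis -2.6 j [-0.05  0.19  0.71  2.24 -0.99  0.64  1.61] w 0.192
```

Call:
{"method": "jog_arm", "body": {
  "series": [
    [[0, 0, 0.15], [0, 0, 0], 0],
    [[0, 0, 0.15], [0, 0, 0], 0],
    [[0, 0, 0.1], [0, 0, 0], 0],
    [[0, 0, 0], [0, 0, 0], 0],
    [[0, 0, 0], [0, 0, 0], 0]
  ]
}}

```text
time: 19.63
tool_pos: [506.8, -213.4, 157.4]
ee_rot: [0.613, 0.747, 0.208, 0.155]
wrist_force: [-9.6, 0.8, 2.5]
width: 0.19
```

```bash
python3 -c "
from h import *
rep()"
```

```text
t 19.6333 foot: up 0.7 lat(x,y) 2.2 0.2 | tilt 0.11 F up/lat 9.9 -4.8 3.0 M tool [ 2.97  0.62 -0.06] tooly ang about axis -2.6 j [-0.05  0.2   0.71  2.24 -1.    0.63  1.63] w 0.19
```

Seated (10 N on the floor). Now turn clockwise.

Call:
{"method": "jog_arm", "body": {
  "series": [
    [[0, 0, -0.04], [0, 0, 3], 0],
    [[0, 0, 0], [0, 0, 4], 0],
    [[0, 0, 0], [0, 0, 4], 0],
    [[0, 0, 0], [0, 0, 4], 0],
    [[0, 0, 0], [0, 0, 4], 0],
    [[0, 0, 0], [0, 0, 4], 0],
    [[0, 0, 0], [0, 0, 4], 0],
    [[0, 0, 0], [0, 0, 4], 0],
    [[0, 0, 0], [0, 0, 4], 0],
    [[0, 0, 0], [0, 0, 0], 0]
  ]
}}

```text
time: 20.47
tool_pos: [506.6, -212.7, 157.4]
ee_rot: [0.809, 0.527, 0.245, 0.084]
wrist_force: [-8.1, 0.5, 1.2]
width: 0.193
```

```bash
python3 -c "
from h import *
rep()"
```

```text
t 20.4667 foot: up 0.7 lat(x,y) 2.1 0.9 | tilt 0.13 F up/lat 8.1 -4.2 2.4 M tool [ 2.91 -1.15 -0.02] tooly ang about axis -37.8 j [-0.12  0.21  0.79  2.25 -1.02  0.65  1.03] w 0.193
```

Call:
{"method": "jog_arm", "body": {
  "series": [
    [[0, 0, 0], [0, 0, 4], 0],
    [[0, 0, 0], [0, 0, 4], 0],
    [[0, 0, 0], [0, 0, 4], 0],
    [[0, 0, 0], [0, 0, 4], 0],
    [[0, 0, 0], [0, 0, 4], 0],
    [[0, 0, 0], [0, 0, 4], 0],
    [[0, 0, 0], [0, 0, 4], 0],
    [[0, 0, 0], [0, 0, 4], 0],
    [[0, 0, 0], [0, 0, 4], 0],
    [[0, 0, 0], [0, 0, 0], 0]
  ]
}}

```text
time: 21.3
tool_pos: [506.9, -212.6, 157.6]
ee_rot: [0.932, 0.251, 0.259, 0.004]
wrist_force: [-8.0, 0.6, -0.8]
width: 0.192
```

```bash
cat >> h.py <<'E'
def dog(f='dogtmp.png'):
    d=grab('top',f);P=cloud(d);hsv=cv2.cvtColor(d['image'],cv2.COLOR_RGB2HSV)
    m=(hsv[...,0]>18)&(hsv[...,0]<32)&(hsv[...,1]>140)&(hsv[...,2]>110)&(P[...,2]>40)&(P[...,2]<130)
    m[:190]=0;m[290:]=0;m[:,:325]=0;m[:,430:]=0
    q=P[m]-F;e1=np.cross(py,ax);a,b=q@e1,q@py;r=np.hypot(a,b);k=(r>45)&(r<112)
    if k.any(): print('dog px',k.sum(),'ang from +x toward -y',np.rad2deg(np.median(np.arctan2(-b[k],a[k]))).round(1),'h',np.median((q@ax)[k]).round(1))
E
python3 -c "
from h import *
rep();dog();
import shutil
d=load('top0.png');
"
```

```text
t 21.3 foot: up 0.7 lat(x,y) 2.5 1.0 | tilt 0.15 F up/lat 6.3 -5.2 2.5 M tool [ 1.69 -2.28 -0.02] tooly ang about axis -73.8 j [-0.19  0.22  0.88  2.25 -1.05  0.68  0.43] w 0.192
dog px 140 ang from +x toward -y 30.8 h -8.3
```

Call:
{"method": "jog_arm", "body": {
  "series": [
    [[0, 0, 0], [0, 0, 4], 0],
    [[0, 0, 0], [0, 0, 4], 0],
    [[0, 0, 0], [0, 0, 4], 0],
    [[0, 0, 0], [0, 0, 4], 0],
    [[0, 0, 0], [0, 0, 4], 0],
    [[0, 0, 0], [0, 0, 4], 0],
    [[0, 0, 0], [0, 0, 4], 0],
    [[0, 0, 0], [0, 0, 4], 0],
    [[0, 0, 0], [0, 0, 4], 0],
    [[0, 0, 0], [0, 0, 0], 0]
  ]
}}

```text
time: 22.18
tool_pos: [507.2, -212.9, 157.7]
ee_rot: [0.964, -0.049, 0.248, -0.076]
wrist_force: [-6.7, 1.3, -1.2]
width: 0.186
```

```bash
python3 -c "
from h import *
rep();dog()
"
```

```text
t 22.1833 foot: up 0.7 lat(x,y) 2.7 0.6 | tilt 0.12 F up/lat 5.3 -4.1 2.9 M tool [-0.04 -2.56 -0.03] tooly ang about axis -109.8 j [-0.27  0.25  0.97  2.25 -1.08  0.7  -0.17] w 0.186
dog px 135 ang from +x toward -y 59.2 h -8.3
```

Call:
{"method": "jog_arm", "body": {
  "series": [
    [[0, 0, 0], [0, 0, 4], 0],
    [[0, 0, 0], [0, 0, 4], 0],
    [[0, 0, 0], [0, 0, 4], 0],
    [[0, 0, 0], [0, 0, 4], 0],
    [[0, 0, 0], [0, 0, 4], 0],
    [[0, 0, 0], [0, 0, 4], 0],
    [[0, 0, 0], [0, 0, 3], 0],
    [[0, 0, 0], [0, 0, 0], 0]
  ]
}}

```text
time: 22.9
tool_pos: [507.0, -213.1, 157.5]
ee_rot: [0.927, -0.273, 0.224, -0.131]
wrist_force: [-6.2, -0.2, -0.7]
width: 0.19
```

```bash
python3 -c "
from h import *
rep();dog()
"
```

```text
t 22.9 foot: up 0.7 lat(x,y) 2.5 0.4 | tilt 0.08 F up/lat 5.6 -3.8 1.3 M tool [-1.42 -2.3  -0.01] tooly ang about axis -136.7 j [-0.32  0.27  1.05  2.25 -1.11  0.73 -0.62] w 0.19
dog px 87 ang from +x toward -y 86.4 h -8.2
```

Call:
{"method": "jog_arm", "body": {
  "series": [
    [[0, 0, 0], [0, 0, 2], 0],
    [[0, 0, 0], [0, 0, 2], 0],
    [[0, 0, 0], [0, 0, 0], 0],
    [[0, 0, 0], [0, 0, 0], 0]
  ]
}}

```text
time: 23.28
tool_pos: [507.1, -213.1, 157.6]
ee_rot: [0.917, -0.303, 0.219, -0.139]
wrist_force: [-6.4, 0.1, -1.4]
width: 0.193
```

```bash
python3 -c "
from h import *
rep();dog('dog2.png')
"
```

```text
t 23.2833 foot: up 0.7 lat(x,y) 2.5 0.4 | tilt 0.08 F up/lat 5.1 -4.2 1.6 M tool [-1.55 -2.25 -0.33] tooly ang about axis -140.5 j [-0.33  0.27  1.06  2.25 -1.11  0.74 -0.68] w 0.193
dog px 83 ang from +x toward -y 87.8 h -8.6
```

Call:
{"method": "jog_arm", "body": {
  "series": [
    [[0, 0, 0], [0, 0, 2], 0],
    [[0, 0, 0], [0, 0, 1.5], 0],
    [[0, 0, 0], [0, 0, 0], 0],
    [[0, 0, 0], [0, 0, 0], 0]
  ]
}}

```text
time: 23.67
tool_pos: [507.3, -213.3, 157.7]
ee_rot: [0.908, -0.33, 0.215, -0.145]
wrist_force: [-5.5, -0.5, -2.1]
width: 0.194
```

```bash
python3 -c "
from h import *
rep();dog('dog3.png')
cv2.imwrite('pics/c6.png',cv2.resize(cv2.imread('pics/dog3.png')[180:290,320:430],None,fx=5,fy=5,interpolation=2))
"
```

```text
t 23.6667 foot: up 0.7 lat(x,y) 2.7 0.1 | tilt 0.05 F up/lat 4.1 -4.0 0.9 M tool [-1.81 -1.92 -0.78] tooly ang about axis -143.9 j [-0.34  0.28  1.07  2.25 -1.11  0.74 -0.74] w 0.194
dog px 83 ang from +x toward -y 87.7 h -8.1
```

View pics/c6.png

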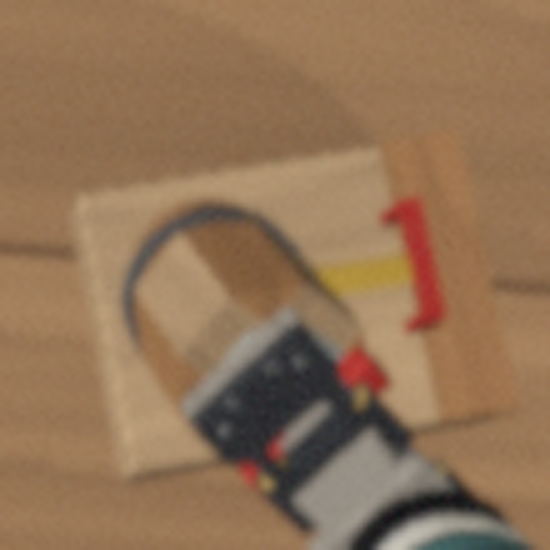

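The picture shows the yellow dog passing under the red staple at (415,270). The torque rose to 0.78 N m with no further motion, so it is at its stop. I'll relax the twist, release and withdraw along the bore axis.

Call:
{"method": "jog_arm", "body": {
  "series": [
    [[0, 0, -0.05], [0, 0, -2.5], 0],
    [[0, 0, 0], [0, 0, -2.5], 0],
    [[0, 0, 0], [0, 0, 0], 0],
    [[0, 0, 0], [0, 0, 0], 0.3],
    [[0, 0, 0], [0, 0, 0], 0.5],
    [[0, 0, 0], [0, 0, 0], 0.7],
    [[0, 0, 0], [0, 0, 0], 0.7],
    [[0, 0, 0], [0, 0, 0], 0.7],
    [[0, 0, 0], [0, 0, 0], 0.7],
    [[0, 0, 0], [0, 0, 0], 0.7],
    [[0, 0, 0], [0, 0, 0], 0.7],
    [[0, 0, 0], [0, 0, 0], 0.7]
  ]
}}

```text
time: 24.72
tool_pos: [507.1, -213.3, 158.2]
ee_rot: [0.92, -0.292, 0.221, -0.136]
wrist_force: [-0.4, -0.7, -0.0]
width: 0.703
```

Call:
{"method": "jog_arm", "body": {
  "series": [
    [[0, 0, -0.5], [0, 0, 0], 0.7],
    [[0, 0, -1], [0, 0, 0], 0.7],
    [[0, 0, -1.5], [0, 0, 0], 0.7],
    [[0, 0, -2], [0, 0, 0], 0.7],
    [[0, 0, -2], [0, 0, 0], 0.7],
    [[0, 0, -2], [0, 0, 0], 0.7],
    [[0, 0, -2], [0, 0, 0], 0.7],
    [[0, 0, -1], [0, 0, 0], 0.7],
    [[0, 0, 0], [0, 0, 0], 0.7],
    [[0, 0, 0], [0, 0, 0], 0.7],
    [[0, 0, 0], [0, 0, 0], 0.7]
  ]
}}

```text
time: 25.63
tool_pos: [448.3, -227.7, 261.2]
ee_rot: [0.92, -0.293, 0.221, -0.136]
wrist_force: [0.9, 0.1, 0.2]
width: 0.707
```

```bash
python3 -c "
from h import *
rep();dog('dog4.png');d=grab('side','side5.png')
a=cv2.resize(cv2.imread('pics/dog4.png')[180:290,320:430],None,fx=3.6,fy=3.6,interpolation=2)
b=cv2.resize(cv2.imread('pics/side5.png')[80:240,240:400],(396,396),interpolation=2)
cv2.imwrite('pics/c7.png',np.hstack([a,b]))
print('side crop: bar centre pred, collar',((proj(d,[F+160*ax,F+124*ax])-[240,80])*396/160+[396,0]).round())
P=cloud(d);hsv=cv2.cvtColor(d['image'],cv2.COLOR_RGB2HSV)
red=((hsv[...,0]<8)|(hsv[...,0]>172))&(hsv[...,1]>130)&(P[...,2]>150)&(P[...,2]<260)&(P[...,1]<-100)
q=P[red]-F;print(len(q),'bar along axis',np.percentile(q@ax,[2,50,98]).round(1),'lat',np.median(q@np.cross(py,ax)).round(1),np.median(q@py).round(1))
"
```

```text
t 25.6333 foot: up 120.7 lat(x,y) 1.8 0.4 | tilt 0.08 F up/lat 3.0 2.7 -0.1 M tool [-0.43 -0.47  0.05] tooly ang about axis -139.2 j [-0.43 -0.2   1.05  2.21 -0.34  0.72 -1.32] w 0.707
dog px 85 ang from +x toward -y 87.9 h -8.3
side crop: bar centre pred, collar [[641. 186.]
 [623. 212.]]
256 bar along axis [149.3 161.1 171.1] lat -19.8 0.7
```

View pics/c7.png

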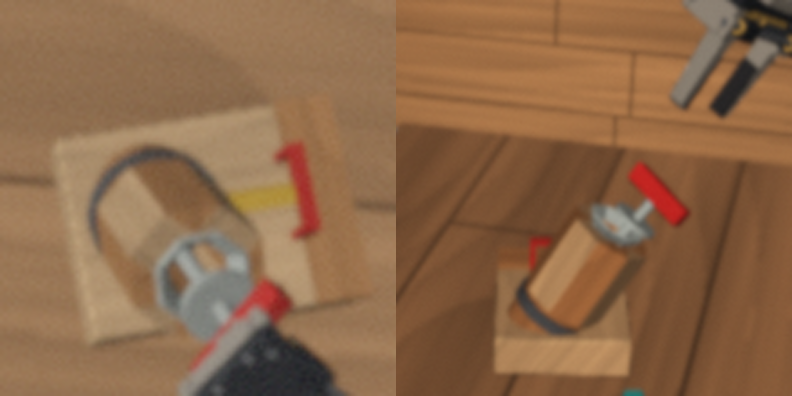

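```bash
python3 -c "
from h import *
from scipy.optimize import minimize
d=load('side5.png');P=cloud(d);hsv=cv2.cvtColor(d['image'],cv2.COLOR_RGB2HSV)
red=((hsv[...,0]<8)|(hsv[...,0]>172))&(hsv[...,1]>110)&(P[...,2]>150)&(P[...,2]<260)&(P[...,1]<-100)
q=P[red]-F;e1=np.cross(py,ax)
r=cv2.minAreaRect(np.ascontiguousarray(np.c_[q@e1,q@py]).astype(np.float32));print('bar rect in bore frame',r)
v,u=np.nonzero(red);print('bar px centre',(u.min()+u.max())/2,(v.min()+v.max())/2)
# which tilt about post y puts bar centre at observed pixel
for t in (0,.04,.08,.12,.16,.2): print(t,proj(d,F+160*(np.cos(t)*ax-np.sin(t)*e1)).round(1))
"
```

```text
bar rect in bore frame ((-22.018218994140625, -2.6020431518554688), (23.831127166748047, 80.80210876464844), 47.40086364746094)
bar px centre 346.0 158.0
0 [[339.1 155. ]]
0.04 [[341.1 156.2]]
0.08 [[343.1 157.5]]
0.12 [[344.9 158.8]]
0.16 [[346.7 160.2]]
0.2 [[348.5 161.6]]
```

```bash
python3 -c "
from h import *
print(manip.finish_job(), st()['time'])"
```

```text
the job is handed in; nothing more can be done
the job is handed in; nothing more can be done
```

I took the red T-key from the rack and lowered it down the bore with pushes of at most about 18 N. That peak was at the first stop, a little over the 5 to 15 N you suggested; after that it was about 12 N or less. Turning it clockwise under about 10 N, I felt it drop over the stem, seated it, and drove the dog to its stop. I then eased the twist, let go and withdrew along the bore. The job was handed in at about 26 s of the 72 s allowed.

**Last checks:**
- **Dog:** it reads 87.9° from post +x, with 90° nominal. It lies under the staple, and the torque rose to 0.78 N m with no further turning.
- **Key depth:** the released bar measures 149 to 171 mm up the bore axis, exactly as it should when seated.
- **Gripper:** it is clear of the key and about 12 cm above where it let go.

**What disagreed:**
- **Fingertips:** they sit about 33 mm behind the reported TCP, so the first grasp closed just above the bar. I measured the offset with two cameras, corrected for it, and the second grasp held.
- **Key lean:** once released, the key leaned downhill in the worn fit by an estimated 0.11 to 0.14 rad, against the 0.2 rad limit.
- **Bystanders:** I did not re-measure the tub, glue bottle or wrench at the end, but no move came near them.

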